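Seat the instrument stand and throw its over-centre clamp lever

ROBOT

A 6-joint arm with a two-finger parallel gripper is mounted at the origin on the work surface. World frame = base frame: x ahead of the robot, y to its left, z up, the work surface at z = 0. Lengths are in m, angles in rad, forces in N, time in s.
With the tool pointing down it reaches from about 0.35 to 0.975 m from the base axis. Payload 4.9 kg.
Tool frame: the origin (TCP) lies at the very end of the fingers, on their centre line; the grasp point (between the pads) lies 19 mm behind it; z points along the fingers, y is the line along which they close (so a half turn about z gives the same grasp; the last joint's range is limited). The gripper opens to 85 mm and grips with 20 to 120 N. Pads are 22 mm wide; open, the fingers measure 114 mm over their backs; the gripper's body (76 mm by 85 mm) begins 54 mm behind the grasp point. The pads swing forward as they close: fully open they stand 13 mm farther back than shut.
Start: joints at [-1.282, 0.053, 1.613, -0, 1.476, -0.119], TCP at [0.248, -0.574, 0.231] pointing down, gripper open.
Joint ranges: [-3.01, 3.01], [-1.01, 2.22], [0.06, 2.58], [-1.02, 4.17], [0.09, 2.62], [-3.14, 3.14]. Speed limits (rad/s): [2.57, 2.57, 3.14, 3.14, 3.14, 3.14].

INTERFACE

Orientations are given as a rotation vector (axis times angle).
In Python, from station import get_obs, get_image, finish_job gives the robot as it stands. The module is installed in compiled form; this text tells all that it offers.
- The arm moves only by the tool carry_out, never from a script. Its argument "rows" is a list of rows, each a list of 7 numbers: the turn, a rotation vector about the tool's x, y, z as a fraction of full scale, then the shift along the tool's x, y, z as a fraction of full scale, then the closure, from -1 (fully open) to 1 (shut). A call has 1 to 5 rows; each row is the pose to reach, as a shift and turn from the pose commanded when the call began, along the tool's axes at that moment, turning the shorter way round; what a row does not reach only later rows make up. Full scale, the value 1, is 300 mm for a shift and pi rad for a turn. A row lasts 1/10 s, in which the tool goes at most 50 mm and 8.59 degrees, less where a joint would pass 70% of its speed; a pose out of reach is approached as far as the arm can. A call with a number of a shift or a turn outside -1 to 1 is refused whole. A call with a gripper value outside its range is refused whole. The fingers move at their own pace and stop on an object; "force" is the grip in N (left out, the last holds). Time passes only in rows, so rows that repeat a pose let the fingers close. It gives the time, the measured TCP pose, the force, the opening and the grip force at its end, in the units of the state.
- get_obs(): the state, without advancing time (a new reading comes with each control period).
- get_image(name): name is "scene" or "top"; returns a dict with "img" (480x640x3 uint8, blue, green, red), "mtx" (3x3 intrinsics, pixels), "R" (3x3) and "t" (3): a world point X has camera coordinates R X + t. Camera axes: x right, y down, z forward; pixel columns grow to the right and rows downward; lengths in m; the calibration is good to about 2 mm. A picture is of the moment at which its call begins. There is no depth.
- finish_job(): hands the job in; it is judged then, once.
The state is a dict: "t": time; "q": joint angles; "dq": joint speeds; "effort": joint torques, N m; "tool_pos": TCP position; "tool_rot": TCP orientation; "contact_force": force on the tool from outside, world axes, zero at the start; "wrist_torque": the same for the moment, N m; "opening": finger opening in m; "grip_force": force on a finger pad.
Only numpy, scipy, OpenCV 4.12 (cv2) and the standard library are available. Lean on these libraries where they do the work, as an engineer would, in place of code of your own. Each camera call takes 0.05 s, during which the arm holds its last target. There are 200 camera calls.

TASK

Slide the instrument stand along its channel on the white base plate until its foot bears on the end of the adjusting screw in the dark stop block, and lean on it there with a definite but gentle push of about 10 N (the screw must never bear more than 15 N). Then, with the fingers shut, push the cam lever round by its bar until it snaps past centre and lies closed alongside the channel with the stand clamped, keeping the push on the lever under 20 N. Leave the stand upright and still bearing on the screw, disturb nothing else, and let go of everything.

Things in the scene. Friction and masses are not known exactly. Their poses are not given: they have to be found in the camera images.
- channel (a point): Point on the centre line of the channel's floor, 12 mm above the bench; x along the channel towards the stop, z up. Two aluminium rails, 16 mm high, stand 62 mm apart (inner faces at y = +31 and -31 mm) from x = -50 to +75 mm; on the +y side the rail runs into the clamp housing at x = +5 mm.
- base: White base plate 280 x 270 x 12 mm, fixed to the bench, carrying the channel, clamp housing and lever. Origin 12 mm straight below the channel point, same axes; the plate reaches from -150 to +130 mm in x and -85 to +185 mm in y. Clamp housing: x = +5 to +65 mm, y = +35 to +91 mm, its top 40 mm above the bench.
- stand_foot (a point): Centre of the foot block of the loose instrument stand (0.4 to 0.65 kg), 10 mm above the channel floor; x points to the end that meets the stop. Foot: steel, 56 mm along the channel x 60 mm x 20 mm high, 1 mm play each side. It starts with its front in the channel, 50 to 115 mm short of the screw's end. Pushed low on its back it slides easily (1 to 5 N of drag); pushed high it may tip.
- stand: The same instrument stand; origin at the middle of its underside, z up along its round aluminium post (24 mm diameter, with a black band, rising from the middle of the foot to 75 mm above the underside).
- foot_nose (a point): Centre of the foot's front face, 28 mm in +x from the foot's centre, 10 mm above the channel floor.
- stop: Dark steel stop block, 20 (along the channel) x 44 x 22 mm high, fixed between the rails at a different distance each time; origin at the middle of its underside. A 12 mm adjusting screw stands out of its face towards the stand, by 4 to 30 mm: set anew each time and not measured, so its end must be found by feel (or seen). Its 8 mm brass tip is sprung, 1.5 mm travel at about 1 N, then solid.
- stop_face (a point): Centre of the stop block's face on the stand's side, 10 mm above the channel floor, 10 mm from the block's middle; x points along the channel, away from the stand. The adjusting screw comes out here and its end, 4 to 30 mm before this point, is what the foot must bear on.
- lever_pivot (a point): On the vertical pivot axis of the cam lever, at the middle of its bar's thickness, 49 mm above the bench; x points along the bar to the knob. Steel bar 12 mm wide, 10 mm thick; round cam of 17 mm radius at the pivot. In the channel point's frame the pivot is at x = +25, y = +70 mm.
- lever_knob (a point): Centre of the black upright knob (18 mm diameter, 43 to 79 mm above the bench) at the end of the lever's bar, 95 mm from the pivot.
- clamp_lever (a joint): Lever angle, rad, counter-clockwise from above. 0 to 0.2: open, as at the start (at 0 the bar stands 75 degrees from channel x, out to +y). 1.55: centre. 1.83: closed, on a rigid stop, bar pointing along channel -x. Resistance up to about 0.6 Nm near 1.0 rad (9 N at 70 mm from the pivot); let go short of centre it springs back, past centre it snaps shut by itself.
- pad: Steel clamp pad, 30 x 8 x 14 mm, sprung, coming out of the housing to press the foot sideways on the far rail as the lever closes; origin at the middle of its pressing face, 22 mm above the bench, at x = +25 mm in the channel frame (drawn back inside the housing with the lever open).
- dish_mid (a point): Bystander: closed white dish, 58 mm diameter, 16 mm high, standing on the base plate at its near +y corner; the point is its centre.
- tissues: Bystander: box of tissues 110 x 120 x 75 mm (tissue to 100 mm) on the bench; origin at the middle of its underside.
- mouse: Bystander: computer mouse 110 x 60 x 34 mm on the bench; origin at the middle of its underside.
- jar: Bystander: amber glass jar, 60 mm diameter, 85 mm high, on the bench; origin at the middle of its underside.
Not all that is in view belongs to the job. Leave any turquoise or yellow look-alike of the stand alone.

How it is judged:
By the outcome, as a careful person would: the job done as asked, in the order asked, and still so for the second after the job is handed in, with the robot touching nothing.
It also fails if it takes over 64 s, if anything falls off the work surface, if the arm or the gripper's body presses on something with over 40 N, if the wrist force passes 120 N, or if a joint passes its speed limit or range.

## Working session

There is one attempt and no reset: what is moved stays moved. The work goes in short steps, Python scripts to look and compute and a tool call to move; the robot and the scene stay as the last step left them, time stands still between calls to the robot, and variables do not carry over. Pictures are saved under pics/ and viewed, at most 10 in all, crops included, and the job is handed in when it is done.

Besides the shell and the picture viewer there is one more tool, called after "Emit:" as a command line: name --pt "numbers of a row" for each row, then --argument value for the rest. carry_out: Moves the arm, as the interface text tells. Shift numbers are shares of 300 mm and turn numbers shares of pi rad, none past 1 either way. Its arguments: {"type":"object","properties":{"rows":{"type":"array"},"force":{"type":"number"}},"required":["rows"]}

```bash
mkdir -p pics && python3 - <<'E'
from station import *
import cv2,numpy as np
for n in("scene","top"):
    d=get_image(n);cv2.imwrite(f"pics/{n}0.png",d["img"]);np.savez(f"{n}0.npz",**d)
    print(n,d["mtx"].tolist(),(-d["R"].T@d["t"]).round(3),d["R"].round(3).tolist())
o=get_obs();print(o["tool_rot"],o["tool_pos"],o["t"],o["contact_force"])
E
```

```text
scene [[576.2086251140385, 0.0, 321.31676152471397], [0.0, 576.2086251140385, 239.12876008814376], [0.0, 0.0, 1.0]] [ 1.424 -0.137  1.236] [[0.166, 0.986, -0.01], [0.78, -0.137, -0.61], [-0.603, 0.093, -0.792]]
top [[510.26490858678636, 0.0, 318.5612896063892], [0.0, 510.26490858678636, 234.1010657634671], [0.0, 0.0, 1.0]] [ 0.328 -0.013  1.403] [[0.009, -1.0, -0.017], [-0.985, -0.006, -0.175], [0.175, 0.018, -0.984]]
[-3.07472992e+00 -6.35783957e-01  2.36589041e-04] [ 0.24770285 -0.57320444  0.23019607] 0.1 [ 0.1289366   0.04682284 -0.42911222]
```

View pics/scene0.png

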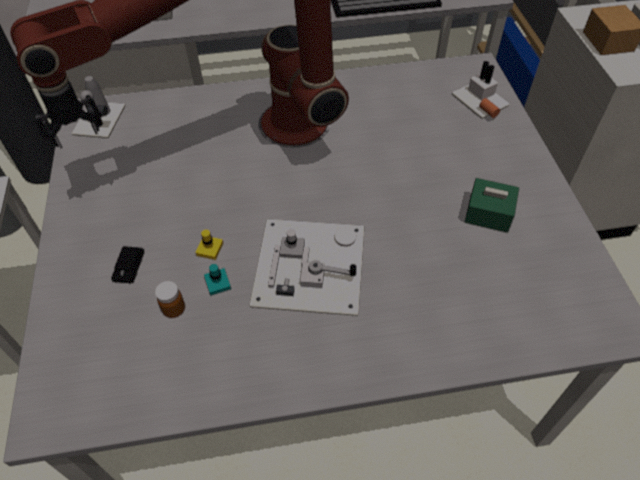

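View pics/top0.png

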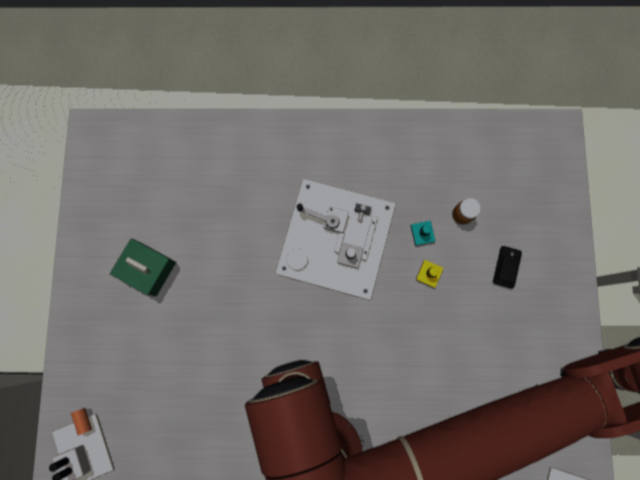

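Candidates: the grey stand on the white plate (top 350,254; scene 291,240), the turquoise look-alike (top 424,232) and the yellow look-alike (top 431,273). I choose the grey one, since it sits in the channel with the stop at top (362,210). The lever knob is at top (300,207).

```bash
cat > h.py <<'E'
import numpy as np,cv2
def ray(d,px,z):
    r=d["R"].T@np.linalg.solve(d["mtx"],[px[0],px[1],1.]);c=-d["R"].T@d["t"]
    return c+r*(z-c[2])/r[2]
def proj(d,X):
    p=d["mtx"]@(d["R"]@np.asarray(X)+d["t"]);return p[:2]/p[2]
E
python3 - <<'E'
from h import *
out=[]
for n,roi in(("top",(260,170,150,140)),("scene",(240,210,140,115))):
    d=dict(np.load(n+"0.npz"));x,y,w,h=roi
    g=cv2.cvtColor(d["img"],cv2.COLOR_BGR2GRAY)[y:y+h,x:x+w]
    _,m=cv2.threshold(g,0,255,cv2.THRESH_OTSU)
    cs,_=cv2.findContours(m,cv2.RETR_EXTERNAL,cv2.CHAIN_APPROX_NONE);c=max(cs,key=cv2.contourArea)
    P=np.array([ray(d,p[0]+[x,y],.012)[:2] for p in c]).astype(np.float32)
    r=cv2.minAreaRect(P*1000);b=cv2.boxPoints(r);print(n,r,b.round(0).tolist())
    cv2.imwrite(f"pics/{n}c.png",cv2.resize(d["img"][y:y+h,x:x+w],None,fx=5,fy=5,interpolation=cv2.INTER_CUBIC)[:600,:800])
E
```

```text
top ((565.9927978515625, -35.52215576171875), (267.81793212890625, 277.596923828125), 74.97866821289062) [[397.0, -129.0], [665.0, -201.0], [735.0, 58.0], [467.0, 130.0]]
scene ((565.0473022460938, -36.020782470703125), (268.1646423339844, 280.2049255371094), 74.87144470214844) [[395.0, -129.0], [665.0, -202.0], [735.0, 57.0], [465.0, 130.0]]
```

View pics/topc.png

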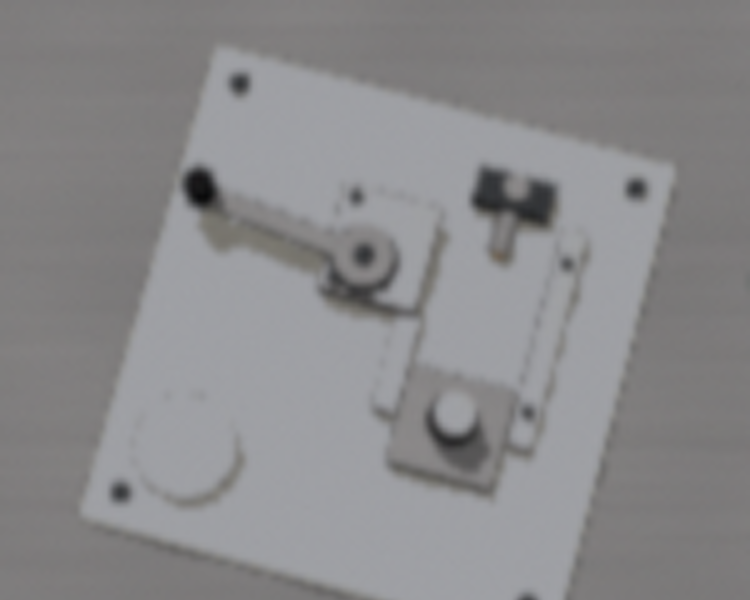

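View pics/scenec.png

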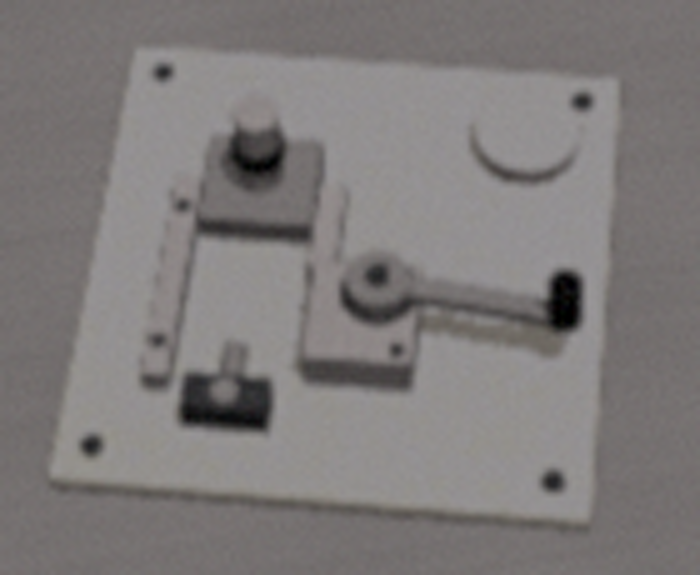

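The crop confirms the grey stand in the channel (post top at crop 456,412), the screw tip at (500,258), the stop at (515,195), the pivot at (364,256) and the knob at (200,187). The dish is at the near +y corner.

```bash
cat >> h.py <<'E'
th=np.radians(-15.08);Rp=np.array([[np.cos(th),-np.sin(th),0],[np.sin(th),np.cos(th),0],[0,0,1]])
O=np.array([.5655,-.0358,.012])-Rp@[-.01,.05,0]
tc=lambda X:Rp.T@(np.asarray(X)-O)
tw=lambda c:O+Rp@np.asarray(c)
E
python3 - <<'E'
from h import *
from scipy.spatial.transform import Rotation as R
d=dict(np.load("top0.npz"));s=dict(np.load("scene0.npz"))
print("O",O)
T=lambda n,p,z:print(n,(tc(ray(d,(260+p[0]/5,170+p[1]/5),z))*1000).round(1))
S=lambda n,p,z:print(" scene",n,(tc(ray(s,(240+p[0]/5,210+p[1]/5),z))*1000).round(1))
T("post",(456,412),.087);S("post",(257,110),.087)
T("footFL",(425,367),.032);T("footFR",(522,385),.032);T("footBL",(388,462),.032);T("footBR",(492,492),.032)
S("footFR",(200,219),.032);S("footFL",(312,228),.032)
T("screwtip",(500,258),.022);S("screwtip",(235,343),.022)
T("blockface",(505,214),.034);S("blockface",(228,376),.034)
T("knob",(200,187),.079);S("knob",(567,280),.079);T("pivot",(364,256),.054);T("housing corner",(413,312),.040)
M=R.from_rotvec([-3.0747,-.63578,.00024]).as_matrix();print(M.round(3))
a=tw([-.11,0,0]);print(a)
E
```

```text
O [ 0.56214726 -0.08667985  0.012     ]
post [-50.5  -1.2  75. ]
 scene post [-49.9   1.5  75. ]
footFL [-22.9  20.9  20. ]
footFR [-18.5 -32.4  20. ]
footBL [-78.4  26.7  20. ]
footBR [-79.2 -31.6  20. ]
 scene footFR [-18.8 -27.1  20. ]
 scene footFL [-18.2  31.3  20. ]
screwtip [48.5 -3.1 10. ]
 scene screwtip [49.4 -0.3 10. ]
blockface [70.5  0.7 22. ]
 scene blockface [77.   0.6 22. ]
knob [ 31.3 161.2  67. ]
 scene knob [ 35.5 164.9  67. ]
pivot [23.3 68.2 42. ]
housing corner [ 3.2 35.  28. ]
[[ 0.918  0.397 -0.001]
 [ 0.397 -0.918  0.002]
 [ 0.    -0.002 -1.   ]]
[ 0.45593528 -0.05806143  0.012     ]
```

```bash
cat >> h.py <<'E'
from scipy.spatial.transform import Rotation as Rot
def pose(yaw,tilt):  # tool in channel frame, degrees; tilt leans z toward tool x
    y,t=np.radians([yaw,tilt]);c,s=np.cos(t),np.sin(t)
    B=np.array([[c,0,s],[0,-1,0],[s,0,-c]])
    return Rp@Rot.from_euler('z',y).as_matrix()@B
def go(c,yaw=0,tilt=0):
    from station import get_obs
    o=get_obs();M=Rot.from_rotvec(o["tool_rot"]).as_matrix();p=tw(np.array(c)/1000)
    sh=M.T@(p-o["tool_pos"])/.3;tu=Rot.from_matrix(M.T@pose(yaw,tilt)).as_rotvec()/np.pi
    print("turn",tu.round(4),"shift",sh.round(4),"| now ch",(tc(o["tool_pos"])*1000).round(1),"ch force",(Rp.T@o["contact_force"]).round(2),"t",o["t"],"q",o["q"].round(2),"op",o["opening"])
E
python3 -c "
from h import *
go([-118,0,150],0,15)"
```

```text
turn [-0.0285  0.0803  0.2123] shift [ 1.2973 -1.3172  0.23  ] | now ch [-177.  -551.6  218.2] ch force [ 0.11  0.08 -0.43] t 0.1 q [-1.28  0.05  1.61  0.    1.48 -0.12] op 0.08516359043681256
```

Emit:
carry_out --pt "0 0 0 0.6 -0.55 0 1" --pt "0 0 0 0.6 -0.55 0 1" --pt "0 0 0 0.6 -0.55 0 1" --pt "0 0 0 0.6 -0.55 0 1" --pt "0 0 0 0.6 -0.55 0 1"

```text
t: 0.6
tool_pos: [0.348, -0.3486, 0.2307]
tool_rot: [-3.076, -0.636, 0.0]
contact_force: [0.7, -0.2, -0.4]
opening: 0.0125
grip_force: 0.0
```

Emit:
carry_out --pt "0 0 0 0.6 -0.6 0.1 1" --pt "0 0 0 0.6 -0.6 0.1 1" --pt "0 0 0 0.6 -0.6 0.1 1" --pt "0 0 0 0.6 -0.6 0.1 1" --pt "0 0 0 0.6 -0.6 0.1 1"

```text
t: 1.1
tool_pos: [0.4393, -0.118, 0.2016]
tool_rot: [3.077, 0.636, 0.0]
contact_force: [0.7, -0.2, 0.0]
opening: -0.0002
grip_force: 0.0
```

```bash
python3 -c "
from h import *
go([-118,0,120],0,15)"
```

```text
turn [-0.0279  0.0801  0.2122] shift [ 0.1093 -0.1781  0.2319] | now ch [-110.5  -62.2  189.6] ch force [ 0.77 -0.05  0.03] t 1.1 q [-0.43 -0.36  2.03  0.    1.47  0.74] op -0.0001509723032738123
```

Emit:
carry_out --pt "-0.028 0.08 0.212 0.11 -0.178 0.232 1" --pt "-0.028 0.08 0.212 0.11 -0.178 0.232 1" --pt "-0.028 0.08 0.212 0.11 -0.178 0.232 1" --pt "-0.028 0.08 0.212 0.11 -0.178 0.232 1" --pt "-0.028 0.08 0.212 0.11 -0.178 0.232 1"

```text
t: 1.6
tool_pos: [0.4475, -0.0574, 0.1313]
tool_rot: [3.054, -0.409, 0.402]
contact_force: [-0.5, 0.3, 0.9]
opening: -0.0002
grip_force: 0.0
```

Emit:
carry_out --pt "0 0 0 0 0 0 1" --pt "0 0 0 0 0 0 1"

```text
t: 1.8
tool_pos: [0.4481, -0.0579, 0.1323]
tool_rot: [3.055, -0.399, 0.4]
contact_force: [0.3, 0.5, -0.1]
opening: -0.0001
grip_force: 0.0
```

```bash
python3 -c "
from h import *
go([-115,0,7],0,15)"
```

```text
turn [-0.      0.0004  0.0011] shift [-0.0889 -0.0065  0.3672] | now ch [-117.6   -1.9  120.3] ch force [ 0.12  0.54 -0.06] t 1.8 q [-0.3  -0.51  2.27  0.01  1.12  1.53] op -6.56546495320474e-05
```

Posture settled. Now down, behind the foot.

Emit:
carry_out --pt "0 0 0 -0.089 -0.006 0.367 1" --pt "0 0 0 -0.089 -0.006 0.367 1" --pt "0 0 0 -0.089 -0.006 0.367 1" --pt "0 0 0 -0.089 -0.006 0.367 1" --pt "0 0 0 -0.089 -0.006 0.367 1"

```text
t: 2.3
tool_pos: [0.4515, -0.0573, 0.0188]
tool_rot: [3.055, -0.401, 0.399]
contact_force: [-0.2, 0.5, 0.4]
opening: -0.0001
grip_force: 0.0
```

```bash
python3 -c "
from h import *
from station import *
go([-85,0,7],0,15)
d=get_image('scene');cv2.imwrite('pics/s1.png',cv2.resize(d['img'][190:320,230:390],None,fx=4.5,fy=4.5))"
```

```text
turn [0.0001 0.0006 0.0006] shift [ 0.0953 -0.0011  0.0247] | now ch [-114.5   -0.4    6.8] ch force [-0.33  0.47  0.37] t 2.3 q [-0.29 -0.3   2.33  0.01  0.85  1.53] op -0.0001224154429529238
```

View pics/s1.png

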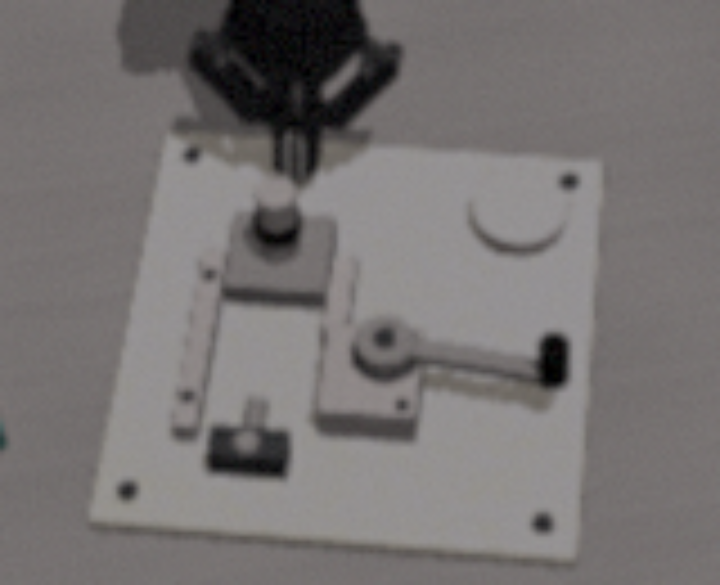

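The shut fingers are behind the foot, centred, at crop (293,170). The foot and lever have not moved.

Emit:
carry_out --pt "0 0 0 0.032 0 0.0086 1" --pt "0 0 0 0.058 0 0.0155 1" --pt "0 0 0 0.071 0 0.019 1" --pt "0 0 0 0.084 0 0.0225 1" --pt "0 0 0 0.097 0 0.026 1"

```text
t: 2.85
tool_pos: [0.4803, -0.0647, 0.019]
tool_rot: [3.055, -0.402, 0.399]
contact_force: [-1.8, 0.5, 1.1]
opening: -0.0002
grip_force: 0.9
```

Emit:
carry_out --pt "0 0 0 0.013 0 0.0035 1" --pt "0 0 0 0.026 0 0.007 1" --pt "0 0 0 0.039 0 0.0104 1" --pt "0 0 0 0.052 0 0.0139 1" --pt "0 0 0 0.064 0 0.0172 1"

```text
t: 3.35
tool_pos: [0.4997, -0.07, 0.0189]
tool_rot: [3.055, -0.403, 0.401]
contact_force: [-1.2, -0.3, 0.1]
opening: 0.0001
grip_force: 0.7
```

```bash
python3 -c "
from h import *
go([-30,0,7],0,15)"
```

```text
turn [0.     0.0003 0.0003] shift [ 0.1115 -0.0002  0.0295] | now ch [-64.6  -0.1   6.9] ch force [-1.05 -0.59  0.13] t 3.35 q [-0.29 -0.16  2.22  0.01  0.82  1.54] op 8.264538041161206e-05
```

Emit:
carry_out --pt "0 0 0 0.013 0 0.0035 1" --pt "0 0 0 0.026 0 0.007 1" --pt "0 0 0 0.039 0 0.0104 1" --pt "0 0 0 0.052 0 0.0139 1" --pt "0 0 0 0.064 0 0.0172 1"

```text
t: 3.85
tool_pos: [0.5192, -0.0752, 0.0191]
tool_rot: [3.055, -0.403, 0.401]
contact_force: [-0.8, 0.3, -0.5]
opening: 0.0003
grip_force: 0.7
```

Emit:
carry_out --pt "0 0 0 0.01 0 0.0026 1" --pt "0 0 0 0.02 0 0.0052 1" --pt "0 0 0 0.03 0 0.008 1" --pt "0 0 0 0.036 0 0.0096 1" --pt "0 0 0 0.04 0 0.0106 1"

```text
t: 4.35
tool_pos: [0.531, -0.0783, 0.0192]
tool_rot: [3.055, -0.403, 0.401]
contact_force: [-1.6, 0.6, 0.3]
opening: 0.0001
grip_force: 0.8
```

```bash
python3 - <<'E'
from h import *
from station import *
go([-20,0,7],0,15)
d=get_image('top');cv2.imwrite('pics/t2.png',cv2.resize(d['img'][180:280,280:400],None,fx=6,fy=6,interpolation=cv2.INTER_CUBIC))
E
```

```text
turn [0.     0.0001 0.0004] shift [ 0.0391 -0.0001  0.0112] | now ch [-32.2  -0.    7.2] ch force [-1.72  0.13  0.32] t 4.35 q [-0.29 -0.08  2.14  0.01  0.81  1.54] op 5.60697586268381e-05
```

View pics/t2.png

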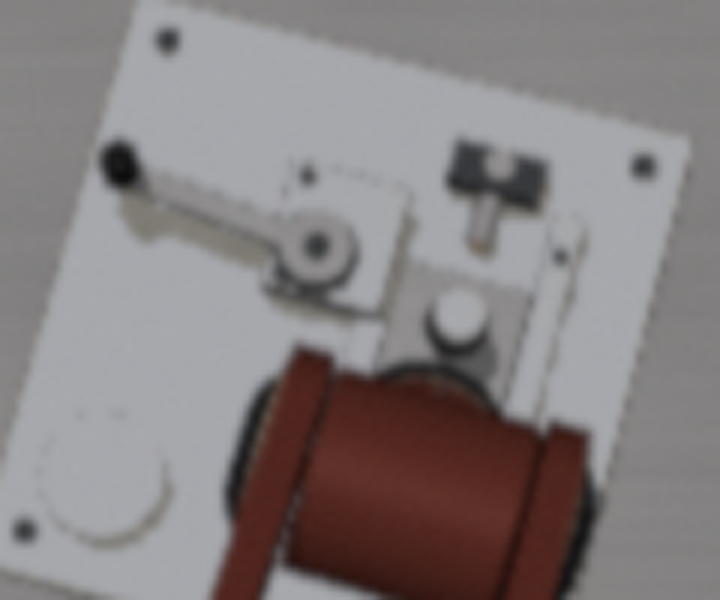

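The foot's front edge is at crop (480,277) and the screw tip at (480,252), so about 11 mm remains. I'll go slowly from here.

Emit:
carry_out --pt "0 0 0 0.0065 0 0.0017 1" --pt "0 0 0 0.0129 0 0.0035 1" --pt "0 0 0 0.0177 0 0.0047 1" --pt "0 0 0 0.021 0 0.0056 1" --pt "0 0 0 0.0225 0 0.006 1"

```text
t: 4.9
tool_pos: [0.5377, -0.0801, 0.0192]
tool_rot: [3.055, -0.403, 0.401]
contact_force: [-1.8, 0.1, 1.0]
opening: 0.0
grip_force: 0.9
```

Emit:
carry_out --pt "0 0 0 0.0016 0 0.0004 1" --pt "0 0 0 0.0032 0 0.0009 1" --pt "0 0 0 0.0048 0 0.0013 1"

```text
t: 5.2
tool_pos: [0.5391, -0.0805, 0.0192]
tool_rot: [3.055, -0.403, 0.401]
contact_force: [-1.2, 0.2, 0.6]
opening: -0.0003
grip_force: 0.8
```

Emit:
carry_out --pt "0 0 0 0.0016 0 0.0004 1" --pt "0 0 0 0.0032 0 0.0009 1"

```text
t: 5.4
tool_pos: [0.54, -0.0808, 0.0192]
tool_rot: [3.055, -0.403, 0.401]
contact_force: [-1.4, 0.7, 0.7]
opening: -0.0
grip_force: 0.9
```

```bash
python3 -c "
from h import *
go([-20,0,7],0,15)"
```

```text
turn [0.     0.0001 0.0004] shift [ 0.0092 -0.0002  0.003 ] | now ch [-22.9  -0.    7.2] ch force [-1.52  0.3   0.74] t 5.4 q [-0.29 -0.05  2.12  0.01  0.81  1.54] op -3.0130130014018677e-05
```

Emit:
carry_out --pt "0 0 0 0.0016 0 0.0004 1" --pt "0 0 0 0.0032 0 0.0009 1"

```text
t: 5.6
tool_pos: [0.541, -0.081, 0.0192]
tool_rot: [3.055, -0.403, 0.401]
contact_force: [-1.4, 0.8, -0.4]
opening: -0.0003
grip_force: 0.9
```

Emit:
carry_out --pt "0 0 0 0.0016 0 0.0004 1" --pt "0 0 0 0.0032 0 0.0009 1"

```text
t: 5.8
tool_pos: [0.542, -0.0813, 0.0192]
tool_rot: [3.055, -0.403, 0.401]
contact_force: [-2.0, 0.1, -0.2]
opening: 0.0002
grip_force: 0.9
```

Emit:
carry_out --pt "0 0 0 0.0016 0 0.0004 1" --pt "0 0 0 0.0016 0 0.0004 1"

```text
t: 6.0
tool_pos: [0.5425, -0.0815, 0.0192]
tool_rot: [3.055, -0.403, 0.402]
contact_force: [-1.8, 1.4, -0.4]
opening: -0.0001
grip_force: 0.7
```

Emit:
carry_out --pt "0 0 0 0.0016 0 0.0004 1" --pt "0 0 0 0.0016 0 0.0004 1"

```text
t: 6.2
tool_pos: [0.5429, -0.0816, 0.0192]
tool_rot: [3.055, -0.403, 0.402]
contact_force: [-1.2, 0.6, 1.2]
opening: -0.0002
grip_force: 0.7
```

Emit:
carry_out --pt "0 0 0 0.0016 0 0.0004 1" --pt "0 0 0 0.0016 0 0.0004 1"

```text
t: 6.4
tool_pos: [0.5434, -0.0817, 0.0191]
tool_rot: [3.055, -0.403, 0.401]
contact_force: [-0.9, 0.6, 0.8]
opening: 0.0001
grip_force: 0.7
```

Emit:
carry_out --pt "0 0 0 0.0016 0 0.0004 1" --pt "0 0 0 0.0016 0 0.0004 1"

```text
t: 6.6
tool_pos: [0.5439, -0.0818, 0.0192]
tool_rot: [3.055, -0.403, 0.402]
contact_force: [-1.4, 0.3, 0.6]
opening: 0.0002
grip_force: 0.7
```

Emit:
carry_out --pt "0 0 0 0.0016 0 0.0004 1" --pt "0 0 0 0.0016 0 0.0004 1"

```text
t: 6.8
tool_pos: [0.5444, -0.0819, 0.0192]
tool_rot: [3.055, -0.403, 0.402]
contact_force: [-1.3, -0.2, 0.2]
opening: -0.0003
grip_force: 0.7
```

Emit:
carry_out --pt "0 0 0 0.0016 0 0.0004 1" --pt "0 0 0 0.0016 0 0.0004 1"

```text
t: 7.0
tool_pos: [0.5448, -0.0821, 0.0191]
tool_rot: [3.055, -0.403, 0.401]
contact_force: [-1.2, 0.2, 0.5]
opening: 0.0005
grip_force: 0.7
```

Emit:
carry_out --pt "0 0 0 0.0016 0 0.0004 1" --pt "0 0 0 0.0016 0 0.0004 1"

```text
t: 7.2
tool_pos: [0.5453, -0.0822, 0.0192]
tool_rot: [3.055, -0.403, 0.401]
contact_force: [-1.6, 1.3, -0.3]
opening: 0.0001
grip_force: 0.6
```

Emit:
carry_out --pt "0 0 0 0.0016 0 0.0004 1" --pt "0 0 0 0.0016 0 0.0004 1"

```text
t: 7.4
tool_pos: [0.5457, -0.0823, 0.0192]
tool_rot: [3.055, -0.403, 0.401]
contact_force: [-1.8, 0.3, 0.1]
opening: -0.0006
grip_force: 0.8
```

Emit:
carry_out --pt "0 0 0 0.0016 0 0.0004 1" --pt "0 0 0 0.0016 0 0.0004 1"

```text
t: 7.6
tool_pos: [0.5462, -0.0824, 0.0192]
tool_rot: [3.055, -0.403, 0.401]
contact_force: [-2.3, 0.4, 0.7]
opening: 0.0001
grip_force: 1.1
```

Emit:
carry_out --pt "0 0 0 0.0016 0 0.0004 1" --pt "0 0 0 0.0016 0 0.0004 1"

```text
t: 7.8
tool_pos: [0.5466, -0.0825, 0.0191]
tool_rot: [3.055, -0.403, 0.401]
contact_force: [-2.3, 0.1, 1.0]
opening: -0.0
grip_force: 1.3
```

Emit:
carry_out --pt "0 0 0 0.0016 0 0.0004 1" --pt "0 0 0 0.0016 0 0.0004 1"

```text
t: 8.0
tool_pos: [0.5471, -0.0827, 0.0191]
tool_rot: [3.055, -0.403, 0.401]
contact_force: [-3.6, 0.4, 0.8]
opening: 0.0002
grip_force: 1.5
```

```bash
python3 - <<'E'
from h import *
from station import *
go([-20,0,7],0,15)
d=get_image('top');cv2.imwrite('pics/t3.png',cv2.resize(d['img'][190:260,320:400],None,fx=8,fy=8,interpolation=cv2.INTER_CUBIC))
E
```

```text
turn [0.     0.0002 0.0004] shift [-0.0143 -0.0001 -0.0034] | now ch [-15.6  -0.    7.1] ch force [-3.58 -0.53  0.76] t 8.0 q [-0.29 -0.03  2.1   0.01  0.81  1.54] op 0.0002126415033143949
```

View pics/t3.png

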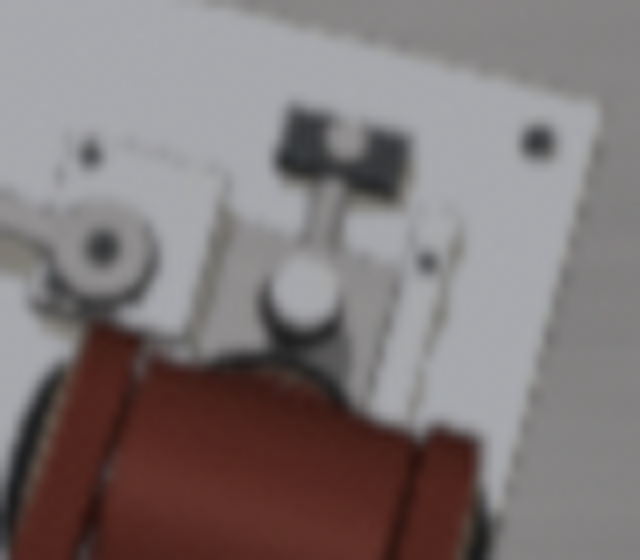

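The screw's end now meets the foot's front at crop (320,245). The force is rising, so the sprung tip is being pressed in, and I'll take finer steps.

Emit:
carry_out --pt "0 0 0 0.0008 0 0.0002 1" --pt "0 0 0 0.0008 0 0.0002 1"

```text
t: 8.25
tool_pos: [0.5472, -0.0827, 0.0191]
tool_rot: [3.055, -0.403, 0.401]
contact_force: [-3.7, 0.7, 0.8]
opening: -0.0001
grip_force: 1.9
```

Emit:
carry_out --pt "0 0 0 0.0008 0 0.0002 1" --pt "0 0 0 0.0008 0 0.0002 1"

```text
t: 8.45
tool_pos: [0.5473, -0.0827, 0.019]
tool_rot: [3.055, -0.403, 0.4]
contact_force: [-4.9, 1.3, 2.2]
opening: -0.0001
grip_force: 2.5
```

Emit:
carry_out --pt "0 0 0 0.0005 0 0.0001 1" --pt "0 0 0 0.0005 0 0.0001 1"

```text
t: 8.65
tool_pos: [0.5473, -0.0827, 0.019]
tool_rot: [3.055, -0.402, 0.399]
contact_force: [-6.3, 3.4, 2.6]
opening: 0.0003
grip_force: 2.7
```

Emit:
carry_out --pt "0 0 0 0.0006 0 0.0002 1" --pt "0 0 0 0.0006 0 0.0002 1" --pt "0 0 0 0.0006 0 0.0002 1"

```text
t: 8.95
tool_pos: [0.5473, -0.0827, 0.0189]
tool_rot: [3.055, -0.403, 0.399]
contact_force: [-5.5, 1.1, 2.8]
opening: 0.0003
grip_force: 2.9
```

```bash
python3 -c "
from h import *
go([-20,0,7],0,15)"
```

```text
turn [0.     0.0007 0.0004] shift [-0.0149 -0.0001 -0.0044] | now ch [-15.3  -0.    6.9] ch force [-5.63 -0.37  2.83] t 8.95 q [-0.29 -0.03  2.1   0.01  0.81  1.54] op 0.00034267792898461715
```

Emit:
carry_out --pt "0 0 0 0.0008 0 0.0002 1" --pt "0 0 0 0.0016 0 0.0004 1" --pt "0 0 0 0.0016 0 0.0004 1"

```text
t: 9.25
tool_pos: [0.5474, -0.0827, 0.0186]
tool_rot: [3.056, -0.403, 0.397]
contact_force: [-7.4, 1.3, 2.5]
opening: 0.0002
grip_force: 3.5
```

Emit:
carry_out --pt "0 0 0 0.0008 0 0.0002 1" --pt "0 0 0 0.0008 0 0.0002 1"

```text
t: 9.45
tool_pos: [0.5474, -0.0827, 0.0185]
tool_rot: [3.056, -0.403, 0.396]
contact_force: [-8.7, 1.6, 3.5]
opening: 0.0
grip_force: 3.9
```

Emit:
carry_out --pt "0 0 0 0.0008 0 0.0002 1" --pt "0 0 0 0.0008 0 0.0002 1"

```text
t: 9.65
tool_pos: [0.5474, -0.0827, 0.0183]
tool_rot: [3.056, -0.402, 0.395]
contact_force: [-8.0, 2.0, 3.9]
opening: -0.0
grip_force: 4.1
```

Emit:
carry_out --pt "0 0 0 0.0012 0 0.0003 1" --pt "0 0 0 0.0016 0 0.0004 1" --pt "0 0 0 0.0016 0 0.0004 1"

```text
t: 9.95
tool_pos: [0.5474, -0.0827, 0.0181]
tool_rot: [3.056, -0.403, 0.394]
contact_force: [-9.0, 1.9, 3.6]
opening: 0.0002
grip_force: 4.7
```

Emit:
carry_out --pt "0 0 0 0.0008 0 0.0002 1" --pt "0 0 0 0.0008 0 0.0002 1"

```text
t: 10.15
tool_pos: [0.5474, -0.0827, 0.0179]
tool_rot: [3.057, -0.402, 0.393]
contact_force: [-9.9, 3.8, 4.3]
opening: -0.0002
grip_force: 5.0
```

```bash
python3 -c "
from h import *
go([-20,0,7],0,15)"
```

```text
turn [0.     0.002  0.0004] shift [-0.0144  0.0002 -0.0075] | now ch [-15.2   0.1   5.9] ch force [-10.49   1.08   4.29] t 10.15 q [-0.29 -0.03  2.1   0.01  0.82  1.54] op -0.00019908098390999807
```

Emit:
carry_out --pt "0 0 0 0.001 0 0.0003 1" --pt "0 0 0 0.001 0 0.0003 1" --pt "0 0 0 0.001 0 0.0003 1" --pt "0 0 0 0.001 0 0.0003 1" --pt "0 0 0 0.001 0 0.0003 1"

```text
t: 10.65
tool_pos: [0.5475, -0.0827, 0.0177]
tool_rot: [3.057, -0.402, 0.392]
contact_force: [-9.7, 2.3, 4.6]
opening: 0.0001
grip_force: 5.4
```

Emit:
carry_out --pt "0 0 0 0 0 0 1" --pt "0 0 0 0 0 0 1" --pt "0 0 0 0 0 0 1" --pt "0 0 0 0 0 0 1" --pt "0 0 0 0 0 0 1"

```text
t: 11.15
tool_pos: [0.5475, -0.0827, 0.0177]
tool_rot: [3.057, -0.403, 0.392]
contact_force: [-10.1, 2.6, 4.8]
opening: -0.0002
grip_force: 5.4
```

Steady push of about 10.5 N. Now back off along the channel and go up.

Emit:
carry_out --pt "0 0 0 -0.005 0 -0.0013 1" --pt "0 0 0 -0.015 0 -0.004 1" --pt "0 0 0 -0.05 0 -0.013 1" --pt "0 0 0 -0.12 0 -0.032 1" --pt "0 0 0 -0.12 0 -0.032 1"

```text
t: 11.65
tool_pos: [0.5121, -0.0731, 0.0186]
tool_rot: [3.055, -0.403, 0.4]
contact_force: [0.4, -0.7, -0.4]
opening: 0.0003
grip_force: 0.0
```

```bash
python3 - <<'E'
from h import *
from station import *
go([-50,0,150],0,0)
d=get_image('top');cv2.imwrite('pics/t4.png',cv2.resize(d['img'][190:260,320:400],None,fx=8,fy=8,interpolation=cv2.INTER_CUBIC))
s=get_image('scene');cv2.imwrite('pics/s4.png',cv2.resize(s['img'][220:310,250:370],None,fx=6,fy=6,interpolation=cv2.INTER_CUBIC))
E
```

```text
turn [ 0.0001 -0.0829  0.0004] shift [ 1.291e-01  3.000e-04 -4.602e-01] | now ch [-51.8   0.    6.6] ch force [ 0.54 -0.6  -0.38] t 11.65 q [-0.29 -0.12  2.19  0.01  0.82  1.54] op 0.00026510910999791597
```

View pics/s4.png

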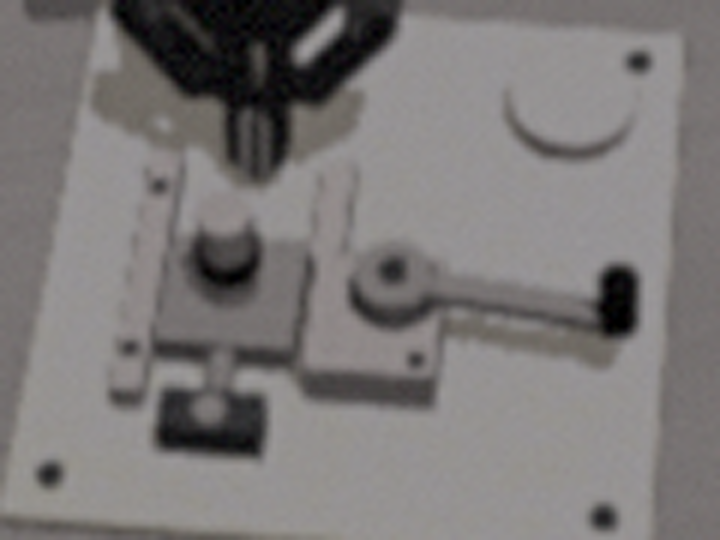

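The stand is upright with its foot on the screw tip at crop (220,355), the lever is still open and the fingers are clear behind. Rise, then go round to the lever.

Emit:
carry_out --pt "0 0 0 0.103 0 -0.386 1" --pt "0 0 0 0.103 0 -0.386 1" --pt "0 0 0 0.103 0 -0.386 1" --pt "0 0 0 0.103 0 -0.386 1"

```text
t: 12.15
tool_pos: [0.518, -0.0749, 0.1455]
tool_rot: [3.051, -0.402, 0.419]
contact_force: [0.4, -0.2, -0.6]
opening: -0.0001
grip_force: 0.0
```

```bash
python3 - <<'E'
from h import *
go([64,129,110],-5,0)
E
```

```text
turn [-0.0036 -0.0868  0.0279] shift [ 0.3314 -0.4302  0.1739] | now ch [-4.570e+01 -1.000e-01  1.335e+02] ch force [ 0.44 -0.07 -0.63] t 12.15 q [-0.29 -0.31  2.11  0.01  1.07  1.54] op -0.00011809242123435411
```

Emit:
carry_out --pt "-0.0036 -0.087 0.028 0.331 -0.43 0.174 1" --pt "-0.0036 -0.087 0.028 0.331 -0.43 0.174 1" --pt "-0.0036 -0.087 0.028 0.331 -0.43 0.174 1" --pt "-0.0036 -0.087 0.028 0.331 -0.43 0.174 1" --pt "-0.0036 -0.087 0.028 0.331 -0.43 0.174 1"

```text
t: 12.65
tool_pos: [0.6547, 0.0247, 0.1108]
tool_rot: [-3.092, 0.543, 0.023]
contact_force: [-0.0, -0.4, 0.8]
opening: -0.0002
grip_force: 0.0
```

Emit:
carry_out --pt "0 0 0 0 0 0 1" --pt "0 0 0 0 0 0 1"

```text
t: 12.85
tool_pos: [0.6522, 0.022, 0.1132]
tool_rot: [-3.092, 0.548, 0.021]
contact_force: [-0.1, -0.5, 0.7]
opening: -0.0
grip_force: 0.0
```

```bash
python3 - <<'E'
from h import *
go([64,129,33],-5,0)
E
```

```text
turn [ 0.0004  0.0043 -0.0002] shift [ 0.0207 -0.0039  0.2271] | now ch [ 58.6 128.4 101.2] ch force [-0.01 -0.48  0.66] t 12.85 q [-0.08  0.22  1.63  0.    1.3   1.84] op -1.2973864614577185e-05
```

Emit:
carry_out --pt "0.0004 0.004 0 0.021 -0.004 0.227 1" --pt "0.0004 0.004 0 0.021 -0.004 0.227 1" --pt "0.0004 0.004 0 0.021 -0.004 0.227 1" --pt "0.0004 0.004 0 0.021 -0.004 0.227 1"

```text
t: 13.25
tool_pos: [0.6581, 0.0213, 0.0463]
tool_rot: [-3.093, 0.549, 0.0]
contact_force: [-0.3, -1.0, 0.7]
opening: 0.0002
grip_force: 0.0
```

```bash
cat >> h.py <<'E'
def lp(phi,off=17,r=66,z=33):
    f=np.radians(phi);return tw(np.array([25+r*np.cos(f)+off*np.sin(f),70+r*np.sin(f)-off*np.cos(f),z])/1000),pose(phi-90,0)
def rows(base,seq):
    p0,M0=base
    for s in seq:
        p,M=s;t=Rot.from_matrix(M0.T@M).as_rotvec()/np.pi;x=M0.T@(p-p0)/.3
        print("  ",t.round(3).tolist(),x.round(3).tolist())
E
python3 - <<'E'
from h import *
from station import *
go([64,129,33],-5,0)
o=get_obs();b=(o["tool_pos"],Rot.from_rotvec(o["tool_rot"]).as_matrix())
rows(b,[lp(85,24),lp(85,21),lp(85,19),lp(85,17)])
print();rows(lp(85),[lp(a) for a in(88,92,96,100,104)])
E
```

```text
turn [-0.0001  0.0001 -0.0002] shift [-0.0019  0.0009  0.0043] | now ch [ 64.6 129.2  34.3] ch force [-0.06 -1.1   0.67] t 13.25 q [-0.08  0.3   1.66  0.    1.18  1.84] op 0.00023501063344539606
   [-0.0, 0.0, -0.0] [-0.034, -0.012, 0.004]
   [-0.0, 0.0, -0.0] [-0.044, -0.012, 0.004]
   [-0.0, 0.0, -0.0] [-0.051, -0.012, 0.004]
   [-0.0, 0.0, -0.0] [-0.058, -0.012, 0.004]

   [0.0, 0.0, -0.017] [-0.012, -0.003, 0.0]
   [0.0, 0.0, -0.039] [-0.027, -0.005, 0.0]
   [0.0, 0.0, -0.061] [-0.043, -0.007, 0.0]
   [0.0, 0.0, -0.083] [-0.059, -0.007, 0.0]
   [0.0, 0.0, -0.106] [-0.075, -0.006, 0.0]
```

Emit:
carry_out --pt "0 0 0 -0.034 -0.012 0.004 1" --pt "0 0 0 -0.044 -0.012 0.004 1" --pt "0 0 0 -0.051 -0.012 0.004 1" --pt "0 0 0 -0.058 -0.012 0.004 1"

```text
t: 13.65
tool_pos: [0.6441, 0.0312, 0.046]
tool_rot: [-3.093, 0.547, -0.005]
contact_force: [2.7, -0.6, 1.0]
opening: 0.0002
grip_force: 1.2
```

Emit:
carry_out --pt "0 0 -0.017 -0.012 -0.003 0 1" --pt "0 0 -0.028 -0.019 -0.004 0 1" --pt "0 0 -0.039 -0.027 -0.005 0 1"

```text
t: 13.95
tool_pos: [0.6381, 0.0353, 0.0461]
tool_rot: [-3.12, 0.356, -0.009]
contact_force: [4.3, 0.6, -1.4]
opening: 0.0003
grip_force: 1.9
```

```bash
python3 - <<'E'
from h import *
go([64,129,33],2,0)
rows(lp(92),[lp(a) for a in(95,98,101,104,107)]);print()
rows(lp(107),[lp(a) for a in(110,113,116,119,122)])
E
```

```text
turn [-0.0005 -0.0017  0.0005] shift [0.0735 0.031  0.0041] | now ch [ 41.6 137.5  34.1] ch force [ 4.01  1.7  -1.39] t 13.95 q [-0.06  0.26  1.71  0.    1.17  1.74] op 0.0003122377275773984
   [0.0, 0.0, -0.017] [-0.012, -0.003, 0.0]
   [0.0, 0.0, -0.033] [-0.023, -0.005, 0.0]
   [0.0, 0.0, -0.05] [-0.035, -0.006, 0.0]
   [0.0, 0.0, -0.067] [-0.047, -0.007, 0.0]
   [0.0, 0.0, -0.083] [-0.059, -0.007, 0.0]

   [0.0, 0.0, -0.017] [-0.012, -0.003, 0.0]
   [0.0, 0.0, -0.033] [-0.023, -0.005, 0.0]
   [0.0, 0.0, -0.05] [-0.035, -0.006, 0.0]
   [0.0, 0.0, -0.067] [-0.047, -0.007, 0.0]
   [0.0, 0.0, -0.083] [-0.059, -0.007, 0.0]
```

Emit:
carry_out --pt "0 0 -0.017 -0.012 -0.003 0 1" --pt "0 0 -0.033 -0.023 -0.005 0 1" --pt "0 0 -0.05 -0.035 -0.006 0 1" --pt "0 0 -0.067 -0.047 -0.007 0 1" --pt "0 0 -0.083 -0.059 -0.007 0 1"

```text
t: 14.45
tool_pos: [0.6224, 0.042, 0.0463]
tool_rot: [-3.139, -0.054, -0.014]
contact_force: [6.7, 2.6, -2.8]
opening: -0.0001
grip_force: 3.8
```

Emit:
carry_out --pt "0 0 -0.017 -0.012 -0.003 0 1" --pt "0 0 -0.033 -0.023 -0.005 0 1" --pt "0 0 -0.05 -0.035 -0.006 0 1" --pt "0 0 -0.067 -0.047 -0.007 0 1" --pt "0 0 -0.083 -0.059 -0.007 0 1"

```text
t: 14.95
tool_pos: [0.6052, 0.0448, 0.0464]
tool_rot: [-3.105, -0.461, -0.017]
contact_force: [9.5, 7.4, -3.3]
opening: -0.0004
grip_force: 5.3
```

```bash
python3 - <<'E'
from h import *
go([64,129,33],32,0)
p=tc(lp(122)[0])*1000;print(p)
E
```

```text
turn [-0.0004 -0.0036 -0.0002] shift [0.1438 0.1258 0.0062] | now ch [  7.4 138.2  34.4] ch force [ 7.23  9.6  -3.27] t 14.95 q [-0.05  0.18  1.8   0.01  1.15  1.22] op -0.00037820033239905195
[  4.4421462  134.97980184  33.        ]
```

Emit:
carry_out --pt "0 0 -0.017 -0.012 -0.003 0 1" --pt "0 0 -0.033 -0.023 -0.005 0 1" --pt "0 0 -0.05 -0.035 -0.006 0 1"

```text
t: 15.25
tool_pos: [0.5945, 0.0444, 0.0464]
tool_rot: [-3.058, -0.702, -0.017]
contact_force: [8.2, 11.0, -2.8]
opening: -0.0003
grip_force: 5.8
```

Emit:
carry_out --pt "0 0 -0.017 -0.012 -0.003 0 1" --pt "0 0 -0.033 -0.023 -0.005 0 1" --pt "0 0 -0.05 -0.035 -0.006 0 1"

```text
t: 15.55
tool_pos: [0.5836, 0.0422, 0.0463]
tool_rot: [-2.992, -0.94, -0.016]
contact_force: [5.0, 12.4, -0.4]
opening: -0.0001
grip_force: 5.7
```

```bash
python3 - <<'E'
from h import *
go([64,129,33],50,0)
p=tc(lp(140)[0])*1000;print(p)
E
```

```text
turn [-0.0006 -0.0035 -0.0003] shift [0.1622 0.1983 0.0058] | now ch [-12.9 130.   34.3] ch force [ 1.64 13.24 -0.41] t 15.55 q [-0.06  0.14  1.85  0.01  1.15  0.9 ] op -7.112338580909207e-05
[-14.63154388 125.44673777  33.        ]
```

Emit:
carry_out --pt "0 0 -0.017 -0.012 -0.003 0 1" --pt "0 0 -0.033 -0.023 -0.005 0 1" --pt "0 0 -0.05 -0.035 -0.006 0 1" --pt "0 0 -0.067 -0.047 -0.007 0 1" --pt "0 0 -0.083 -0.059 -0.007 0 1"

```text
t: 16.05
tool_pos: [0.567, 0.0332, 0.0464]
tool_rot: [-2.846, -1.322, -0.012]
contact_force: [3.4, 9.2, 2.5]
opening: 0.0001
grip_force: 4.3
```

Emit:
carry_out --pt "0 0 -0.017 -0.012 -0.003 0 1" --pt "0 0 -0.033 -0.023 -0.005 0 1" --pt "0 0 -0.05 -0.035 -0.006 0 1"

```text
t: 16.35
tool_pos: [0.5582, 0.025, 0.0462]
tool_rot: [-2.735, -1.543, -0.008]
contact_force: [0.4, 4.2, 1.7]
opening: 0.0004
grip_force: 2.1
```

```bash
python3 - <<'E'
from h import *
go([64,129,33],74,0)
p=tc(lp(164)[0])*1000;print(p)
E
```

```text
turn [ 0.0004 -0.0015 -0.0003] shift [0.1604 0.2898 0.005 ] | now ch [-32.9 106.8  34.2] ch force [-0.67  4.21  1.7 ] t 16.35 q [-0.09  0.08  1.91  0.    1.15  0.45] op 0.0004248830338126911
[-33.75743688 104.53351431  33.        ]
```

Nearly at centre; continue to about 173°.

Emit:
carry_out --pt "0 0 -0.017 -0.012 -0.003 0 1" --pt "0 0 -0.033 -0.023 -0.005 0 1" --pt "0 0 -0.05 -0.035 -0.006 0 1" --pt "0 0 -0.05 -0.035 -0.006 0 1"

```text
t: 16.75
tool_pos: [0.5501, 0.0152, 0.0451]
tool_rot: [2.608, 1.75, 0.002]
contact_force: [0.0, 0.8, -0.2]
opening: -0.0003
grip_force: 0.0
```

```bash
python3 - <<'E'
from h import *
from station import *
go([-40,150,33],83,0)
s=get_image('scene');cv2.imwrite('pics/s5.png',cv2.resize(s['img'][220:310,250:370],None,fx=6,fy=6,interpolation=cv2.INTER_CUBIC))
E
```

```text
turn [ 0.0003 -0.0002 -0.001 ] shift [ 0.1805 -0.0291  0.0004] | now ch [-38.1  95.2  33.1] ch force [-0.19  0.81 -0.15] t 16.75 q [-0.11  0.07  1.93  0.    1.14  0.28] op -0.00027992228517305904
```

View pics/s5.png

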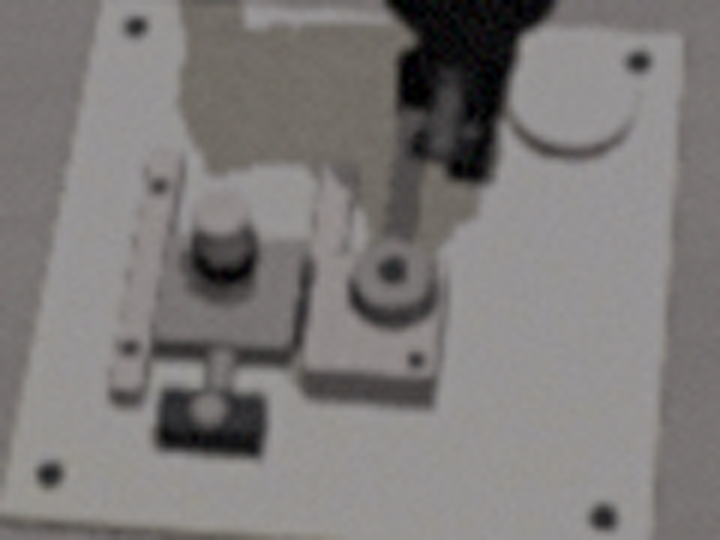

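The lever has snapped past centre and lies along the channel, from pivot (393,270) to about (405,130). The force has dropped to zero and the stand is unmoved. Back off and rise.

Emit:
carry_out --pt "0 0 0 0.04 0 0 1" --pt "0 0 0 0.04 0 -0.15 1" --pt "0 0 0 0.04 0 -0.3 1" --pt "0 0 0 0.04 0 -0.45 1" --pt "0 0 0 0.04 0 -0.5 1"

```text
t: 17.3
tool_pos: [0.5578, 0.027, 0.2014]
tool_rot: [2.603, 1.748, 0.014]
contact_force: [0.7, -0.2, 1.0]
opening: -0.0002
grip_force: 0.0
```

Emit:
carry_out --pt "0 0 0 0.4 0 0 1" --pt "0 0 0 0.4 0 0 1" --pt "0 0 0 0.4 0 0 1" --pt "0 0 0 0.4 0 0 1"

```text
t: 17.7
tool_pos: [0.6001, 0.1402, 0.1939]
tool_rot: [-2.605, -1.755, 0.001]
contact_force: [0.2, -0.3, -0.1]
opening: -0.0002
grip_force: 0.0
```

```bash
python3 - <<'E'
from h import *
from station import *
go([-40,150,33],83,0)
s=get_image('scene');cv2.imwrite('pics/s6.png',cv2.resize(s['img'][210:310,250:370],None,fx=6,fy=6,interpolation=cv2.INTER_CUBIC))
E
```

```text
turn [-0.0003 -0.0001  0.0002] shift [-0.2685 -0.026   0.4962] | now ch [-22.3 229.  181.9] ch force [ 0.28 -0.2  -0.06] t 17.7 q [0.11 0.06 1.67 0.   1.41 0.49] op -0.00015890085814525116
```

View pics/s6.png

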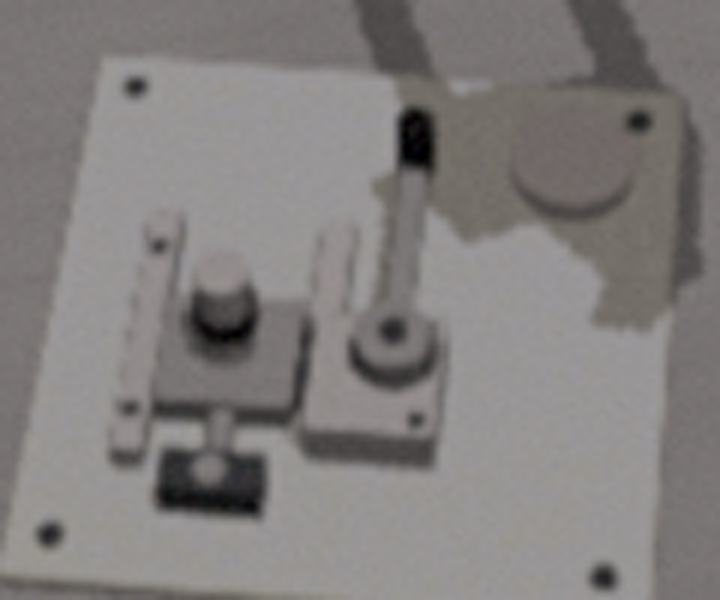

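The lever is closed with the knob at crop (413,115), the foot is on the screw at (220,412), and the dish and everything else are undisturbed. One numeric check of the lever angle, then hand in.

```bash
python3 - <<'E'
from h import *
from station import *
s=dict(np.load("scene0.npz"))
k=tc(ray(s,(250+413/6,210+120/6),.079))*1000
a=np.arctan2(k[1]-70,k[0]-25)%(2*np.pi)-np.radians(75);print(k.round(1),"lever",a)
if a>1.72: print(finish_job())
E
```

```text
[-68.8  69.5  67. ] lever 1.8375092309672743
the job is handed in; nothing more can be done
None
```

The job is handed in: the stand was pushed onto the screw with about 10.5 N and is still upright and bearing on it. The lever took at most about 13.5 N at the readings and is closed (about 1.84 rad from the image), and the arm is clear of everything.

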